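# Check the hinged parts cases and reject the stiff one

## Robot

A 7-joint arm with a two-finger parallel gripper is mounted at the origin on the work surface. World frame = base frame: x ahead of the robot, y to its left, z up, the work surface at z = 0. Lengths are in m, angles in rad, forces in N, time in s.
With the tool pointing down it reaches from about 0.425 to 0.8 m from the base axis. Payload 8.3 kg.
Tool frame: the origin (TCP) lies where the fingers leave the gripper's body, on its centre line; the fingertips stand 73 mm ahead of it and the grasp point (between the pads) lies 54 mm ahead of it; z points along the fingers, y is the line along which they close (so a half turn about z gives the same grasp; the last joint's range is limited). The gripper opens to 85 mm and grips with 20 to 120 N. Pads are 22 mm wide; open, the fingers measure 114 mm over their backs; the gripper's body (76 mm by 85 mm) begins 54 mm behind the grasp point. The pads swing forward as they close: fully open they stand 13 mm farther back than shut.
Start: joints at [1.11, 0.383, 0.016, 1.37, -0.006, 1.388, -0.046], TCP at [0.242, -0.576, 0.304] pointing down, gripper open.
Joint ranges: [-2.95, 2.95], [-0.25, 2.06], [-1.52, 1.56], [0.18, 2.33], [-1.44, 4.58], [0.02, 2.06], [-3.01, 3.01]. Speed limits (rad/s): [2.39, 2.39, 3.01, 3.01, 3.14, 3.14, 3.14].

## Interface

Orientations are given as a rotation vector (axis times angle).
In Python, from bench import get_obs, get_image, camera_model, hand_in, find_in, trace gives the robot as it stands.
- The arm moves only by the tool arm_command, never from a script. Its argument "targets" is a list of rows, each an object of numbers: "x", "y", "z": the shift along the tool's x, y, z in cm; "ax", "ay", "az": the turn, a rotation vector about the tool's x, y, z in degrees; "jaw": the finger opening in cm, from 0 to 8.54. In form: [{"x": .., "y": .., "z": .., "ax": .., "ay": .., "az": .., "jaw": ..}, ...]. A call has 1 to 5 rows; each row is the pose to reach, as a shift and turn from the pose commanded when the call began, along the tool's axes at that moment; what a row does not reach only later rows make up. A row lasts 1/8 s, in which the tool goes at most 62.5 mm and 10.7 degrees, less where a joint would pass 70% of its speed; a pose out of reach is approached as far as the arm can. A call with a gripper value outside its range is refused whole. The fingers move at their own pace and stop on an object; "newtons" is the grip in N (left out, the last holds). Time passes only in rows, so rows that repeat a pose let the fingers close. It gives the time, the measured TCP pose, the force, the opening and the grip force at its end, in the units of the state.
- get_obs(): the state, without advancing time (a new reading comes with each control period).
- get_image(name): name is "scene" or "top"; returns (picture, depth): 480x640x3 uint8, blue, green, red; 480x640 float32, m along the optical axis (not along the pixel's ray), 0 where there is no reading.
- camera_model(name): a dict with "fovy" (degrees; the focal length in pixels is half the picture's height over the tangent of half this angle, whatever the lens; pixels are square), "cx", "cy" (the principal point, pixels), "dist_coeffs" ([k1, k2, p1, p2, k3] as OpenCV has them; the pictures are not rectified), "eye" and "rotation" of the camera in the world. Camera axes: x right, y up, looking along -z (the intrinsics and any distortion apply to the point x, -y, -z); pixel columns grow to the right and rows downward; lengths in m; the calibration is good to about 2 mm. A picture is of the moment at which its call begins. camera_model takes no time and is no camera call.
- hand_in(): hands the job in; it is judged then, once.
Trained networks look in the newest picture that a camera, given by its name, has taken for a name from the list of things; names that differ only in an ending like _2 or _b are one class to them, and where a whole thing is asked for, a point or a joint stands for the part that bears it (a point fixed in the world has none). Each returns a list of dicts, best first, with "conf" (0 to 1); they miss things now and then, are a little off and sometimes report something else, mostly with a low value. They report only what shows in the picture. A call takes as long as a camera call. They do not tell look-alikes from the thing itself.
- find_in(camera, label): "xy" ([column, row] in pixels, amid what is visible of it).
- trace(camera, label): "pixels" (480x640 bool, what is visible of it) and "xy" ([column, row] in pixels, amid what is visible of it).
The state is a dict: "time_s": time; "joint_positions": joint angles; "qd": joint speeds; "tau": joint torques, N m; "tool_pos": TCP position; "ee_rot": TCP orientation; "contact_force": force on the tool from outside, world axes, zero at the start; "ft_torque": the same for the moment, N m; "width": finger opening in m; "grasp_force": force on a finger pad.
Only numpy, scipy, OpenCV 4.12 (cv2) and the standard library are available. Lean on these libraries where they do the work, as an engineer would, in place of code of your own. Each camera call takes 0.05 s, during which the arm holds its last target. There are 200 camera calls.

## Task

Check the hinge of each of the three steel cases: swing the lid up and let go part-way; a good lid falls freely, a stiff one stays standing part-way. Leave the good cases where they stand with their lids wide open, ready for packing; shut the stiff one again and set it down gently, upright, in the cardboard reject tray. Leave the other things on the bench alone.

Things in the scene. Friction and masses are not known exactly. Their poses are not given: they have to be found in the camera images.
- tin_a_mid (a point): centre of a loose steel case, one of three alike, 90 long x 56 wide x 42 mm high shut, 0.48 kg, 21 mm above its underside. x points along its length to the hinged rear end, z up. The box is 34 mm high with plain side walls to grip; the hinge line is parallel to y, 45 mm along +x and 13.5 mm above this point. Its hinge may be free or stiff, which cannot be seen.
- lid_a_knob (a point): centre of the black pull knob of the lid of tin_a, moving with the lid: a ball 16 mm across on a 6 mm thick stem that sticks out forwards from the front edge of the 7.5 mm thick lid, 22 mm ahead of that edge. When shut it is 112 mm towards -x and 3.75 mm up from the hinge line, 38 mm above the bench. Axes as the case's when shut.
- lid_a (a joint): lid angle, rad: 0 shut, growing as the lid swings up and back, 2.1 at its stop. A free lid (30 g) falls by itself: to 0 from below about 1.5 rad, on to 2.1 from above about 1.65. A stiff lid binds (up to 0.07 N m, under 1 N at the knob): it stays where it is left below 0.9 rad and, let go wider open, springs back to about 1.0 and stays there.
- tin_b_mid (a point): centre of a loose steel case, one of three alike, 90 long x 56 wide x 42 mm high shut, 0.48 kg, 21 mm above its underside. x points along its length to the hinged rear end, z up. The box is 34 mm high with plain side walls to grip; the hinge line is parallel to y, 45 mm along +x and 13.5 mm above this point. Its hinge may be free or stiff, which cannot be seen.
- lid_b_knob (a point): centre of the black pull knob of the lid of tin_b, moving with the lid: a ball 16 mm across on a 6 mm thick stem that sticks out forwards from the front edge of the 7.5 mm thick lid, 22 mm ahead of that edge. When shut it is 112 mm towards -x and 3.75 mm up from the hinge line, 38 mm above the bench. Axes as the case's when shut.
- lid_b (a joint): lid angle, rad: 0 shut, growing as the lid swings up and back, 2.1 at its stop. A free lid (30 g) falls by itself: to 0 from below about 1.5 rad, on to 2.1 from above about 1.65. A stiff lid binds (up to 0.07 N m, under 1 N at the knob): it stays where it is left below 0.9 rad and, let go wider open, springs back to about 1.0 and stays there.
- tin_c_mid (a point): centre of a loose steel case, one of three alike, 90 long x 56 wide x 42 mm high shut, 0.48 kg, 21 mm above its underside. x points along its length to the hinged rear end, z up. The box is 34 mm high with plain side walls to grip; the hinge line is parallel to y, 45 mm along +x and 13.5 mm above this point. Its hinge may be free or stiff, which cannot be seen.
- lid_c_knob (a point): centre of the black pull knob of the lid of tin_c, moving with the lid: a ball 16 mm across on a 6 mm thick stem that sticks out forwards from the front edge of the 7.5 mm thick lid, 22 mm ahead of that edge. When shut it is 112 mm towards -x and 3.75 mm up from the hinge line, 38 mm above the bench. Axes as the case's when shut.
- lid_c (a joint): lid angle, rad: 0 shut, growing as the lid swings up and back, 2.1 at its stop. A free lid (30 g) falls by itself: to 0 from below about 1.5 rad, on to 2.1 from above about 1.65. A stiff lid binds (up to 0.07 N m, under 1 N at the knob): it stays where it is left below 0.9 rad and, let go wider open, springs back to about 1.0 and stays there.
- tray_in (a point): centre of the inner floor, 4 mm above the bench, of the reject tray: shallow open cardboard tray, outside 170 (x) x 160 (y) x 25 mm high, walls 4 mm, fixed, no yaw
- chainring_stack: bystander: dark flat stepped disc, 100 mm across, 12 mm high; origin under its centre
- jar: bystander: white jar 56 mm across, 75 mm high; origin under its centre
- wrench: bystander: steel wrench lying on the bench; origin under its middle
Things that resemble listed ones, but are neither listed nor needed, are in the scene too. Leave any red look-alike of the part that bears tin_a_mid alone.

How it is judged:
On the way, in this order (a step that is already met when the one before it is completed fails the run):
1. a stiff lid has been found: let go part-way (0.3 to 1.5 rad), it stands there by itself, untouched (((value of joint lid_a between 0.3 and 1.5 rad and velocity of joint lid_a between -0.1 and 0.1 rad/s and contact force between each of the fingers, the arm and tin_a below 0.05 N) or (value of joint lid_b between 0.3 and 1.5 rad and velocity of joint lid_b between -0.1 and 0.1 rad/s and contact force between each of the fingers, the arm and tin_b below 0.05 N) or (value of joint lid_c between 0.3 and 1.5 rad and velocity of joint lid_c between -0.1 and 0.1 rad/s and contact force between each of the fingers, the arm and tin_c below 0.05 N))), for 0.2 s.
2. one case, lid shut, stands in the reject tray (((x of tin_a_mid in the frame of tray_in between -0.06 and 0.06 m and y of tin_a_mid in the frame of tray_in between -0.06 and 0.06 m and z of tin_a_mid in the frame of tray_in below 0.025 m and angle between tin_a_mid's own z axis and vertical below 0.1 rad and value of joint lid_a below 0.1 rad) or (x of tin_b_mid in the frame of tray_in between -0.06 and 0.06 m and y of tin_b_mid in the frame of tray_in between -0.06 and 0.06 m and z of tin_b_mid in the frame of tray_in below 0.025 m and angle between tin_b_mid's own z axis and vertical below 0.1 rad and value of joint lid_b below 0.1 rad) or (x of tin_c_mid in the frame of tray_in between -0.06 and 0.06 m and y of tin_c_mid in the frame of tray_in between -0.06 and 0.06 m and z of tin_c_mid in the frame of tray_in below 0.025 m and angle between tin_c_mid's own z axis and vertical below 0.1 rad and value of joint lid_c below 0.1 rad))), for 0.1 s.
At the end, for the whole second after the job is handed in: One case stands upright (within 0.1 rad) on the floor of the reject tray, its centre within 60 mm of the tray's along each side, lid shut (under 0.1 rad); the two others stand upright within 50 mm of where they started, lids wide open (over 1.85 rad, where only a free lid rests); all at rest (((x of tin_a_mid in the frame of tray_in between -0.06 and 0.06 m and y of tin_a_mid in the frame of tray_in between -0.06 and 0.06 m and z of tin_a_mid in the frame of tray_in below 0.025 m and angle between each of tin_a_mid, tin_b_mid, tin_c_mid's own z axis and vertical below 0.1 rad and value of joint lid_a below 0.1 rad and value of joint each of lid_b, lid_c above 1.85 rad and distance of each of tin_b_mid, tin_c_mid from where it was at the start of the episode below 0.05 m) or (x of tin_b_mid in the frame of tray_in between -0.06 and 0.06 m and y of tin_b_mid in the frame of tray_in between -0.06 and 0.06 m and z of tin_b_mid in the frame of tray_in below 0.025 m and angle between each of tin_b_mid, tin_a_mid, tin_c_mid's own z axis and vertical below 0.1 rad and value of joint lid_b below 0.1 rad and value of joint each of lid_a, lid_c above 1.85 rad and distance of each of tin_a_mid, tin_c_mid from where it was at the start of the episode below 0.05 m) or (x of tin_c_mid in the frame of tray_in between -0.06 and 0.06 m and y of tin_c_mid in the frame of tray_in between -0.06 and 0.06 m and z of tin_c_mid in the frame of tray_in below 0.025 m and angle between each of tin_c_mid, tin_a_mid, tin_b_mid's own z axis and vertical below 0.1 rad and value of joint lid_c below 0.1 rad and value of joint each of lid_a, lid_b above 1.85 rad and distance of each of tin_a_mid, tin_b_mid from where it was at the start of the episode below 0.05 m)) and linear speed of each of tin_a, tin_b, tin_c below 0.02 m/s); the robot touches nothing.
It fails at once if a case was dropped or knocked: moving faster than 0.8 m/s without the fingers on it ((linear speed of tin_a above 0.8 m/s and contact force between the fingers and tin_a below 0.1 N) or (linear speed of tin_b above 0.8 m/s and contact force between the fingers and tin_b below 0.1 N) or (linear speed of tin_c above 0.8 m/s and contact force between the fingers and tin_c below 0.1 N)).
It fails at once if a case was tipped over 0.5 rad (angle between any of tin_a_mid, tin_b_mid, tin_c_mid's own z axis and vertical above 0.5 rad).
It fails at once if a bystander (disc, jar, wrench) was moved over 30 mm (distance of any of chainring_stack, jar, wrench from where it was at the start of the episode above 0.03 m).
It also fails if it takes over 72 s, if anything falls off the work surface, if the arm or the gripper's body presses on something with over 40 N, if the wrist force passes 120 N, or if a joint passes its speed limit or range.

## Working session

There is one attempt and no reset: what is moved stays moved. The work goes in short steps, Python scripts to look and compute and a tool call to move; the robot and the scene stay as the last step left them, time stands still between calls to the robot, and variables do not carry over. Pictures are saved under pics/ and viewed, at most 10 in all, crops included, and the job is handed in when it is done.

Besides the shell and the picture viewer there is one more tool, called after ">>>" as a command line: name --argument value ..., lists and objects as JSON in quotes. arm_command: Moves the arm, as the interface text tells. Its arguments: {"type":"object","properties":{"targets":{"type":"array"},"newtons":{"type":"number"}},"required":["targets"]}

```bash
mkdir -p pics; ls; cat > h.py <<'E'
import numpy as np, cv2
from bench import *
from scipy.spatial.transform import Rotation as R
def K(m):
    f=240/np.tan(np.radians(m["fovy"])/2); return np.array([[f,0,m["cx"]],[0,f,m["cy"]],[0,0,1]])
def world(name,px,d):
    """px Nx2, d N depth -> world Nx3"""
    m=camera_model(name)
    n=cv2.undistortPoints(np.array(px,float).reshape(-1,1,2),K(m),np.array(m["dist_coeffs"],float)).reshape(-1,2)
    d=np.ravel(d); c=np.c_[n[:,0]*d,-n[:,1]*d,-d]
    return c@np.array(m["rotation"]).T+np.array(m["eye"])
def pix(name,P):
    m=camera_model(name); c=(np.atleast_2d(P)-np.array(m["eye"]))@np.array(m["rotation"]); c=c*[1,-1,-1]
    return cv2.projectPoints(c,np.zeros(3),np.zeros(3),K(m),np.array(m["dist_coeffs"],float))[0].reshape(-1,2)
def cloud(name,mask,d):
    v,u=np.nonzero(mask&(d>0)); return world(name,np.c_[u,v],d[v,u])
E
python3 - <<'E'
from h import *
for c in ("scene","top"):
    im,d=get_image(c); cv2.imwrite(f"pics/{c}0.png",im); np.save(f"{c}0.npy",d)
    m=camera_model(c); print(c,m["eye"],m["fovy"],m["dist_coeffs"])
    for l in ("tin_a_mid","lid_a_knob","tray_in"):
        for r in find_in(c,l):
            x,y=r["xy"]; dd=d[int(y),int(x)]; print(l,np.round(r["xy"]),round(r["conf"],2),np.round(world(c,[r["xy"]],[dd])[0],3))
s=get_obs(); print(s)
E
```

```text
pics
scene [ 1.30440078 -0.28004715  0.68224121] 52.413729784402406 [-0.09038298  0.          0.          0.          0.        ]
tin_a_mid [269. 251.] 0.56 0.115
lid_a_knob [266. 243.] 0.93 0.102
lid_a_knob [131. 328.] 0.82 0.062
lid_a_knob [154. 248.] 0.64 -0.061
tray_in [450. 214.] 0.9 0.286
top [ 0.40260031 -0.00918746  0.92272057] 53.56942664242844 [-0.08785815  0.          0.          0.          0.        ]
tin_a_mid [358. 243.] 0.76 1.921
tin_a_mid [488. 162.] 0.64 1.991
tin_a_mid [304. 162.] 0.54 1.874
lid_a_knob [363. 243.] 0.62 1.922
lid_a_knob [495. 159.] 0.6 1.987
tray_in [142. 270.] 0.62 1.915
{'time_s': 0.4, 'joint_positions': array([ 1.11010016,  0.3835253 ,  0.01640768,  1.37026342, -0.00628503,
        1.38820429, -0.04651549]), 'qd': array([-0.00070222, -0.00301905,  0.00061606, -0.00085801, -0.00192164,
       -0.00143837,  0.0003324 ]), 'tau': array([-1.39099473e-03, -6.26555228e+01,  8.41552299e-01, -3.71573746e+01,
        1.64461933e-02,  5.32105172e-03,  1.22268702e-07]), 'tool_pos': array([ 0.24211953, -0.5761232 ,  0.30372716]), 'ee_rot': array([-3.07930533e+00, -6.20714752e-01,  7.15120197e-05]), 'contact_force': array([ 0.17881719, -0.31537702,  0.00246205]), 'ft_torque': array([ 0.00524076, -0.00173737, -0.01724243]), 'grasp_force': 0.0, 'width': 0.08565648699730291}
```

```bash
sed -i 's/np.array(m\["rotation"\])/R.from_rotvec(m["rotation"]).as_matrix()/' h.py
python3 - <<'E'
from h import *
print(camera_model("top")["rotation"])
for c in ("scene","top"):
    d=np.load(f"{c}0.npy")
    L=[[269,251],[266,243],[131,328],[154,248],[450,214]] if c=="scene" else [[358,243],[488,162],[304,162],[142,270]]
    for p in L: print(c,p,np.round(world(c,[p],[d[p[1],p[0]]])[0],3))
E
```

```text
[ 0.15428681 -0.16568582 -1.68237798]
scene [269, 251] [ 0.588 -0.104  0.043]
scene [266, 243] [ 0.565 -0.103  0.045]
scene [131, 328] [ 0.697 -0.38   0.042]
scene [154, 248] [ 0.501 -0.319  0.044]
scene [450, 214] [0.566 0.341 0.006]
top [358, 243] [ 0.557 -0.096  0.043]
top [488, 162] [ 0.687 -0.372  0.045]
top [304, 162] [ 0.718 -0.013  0.074]
top [142, 270] [0.56  0.329 0.005]
```

View pics/top0.png

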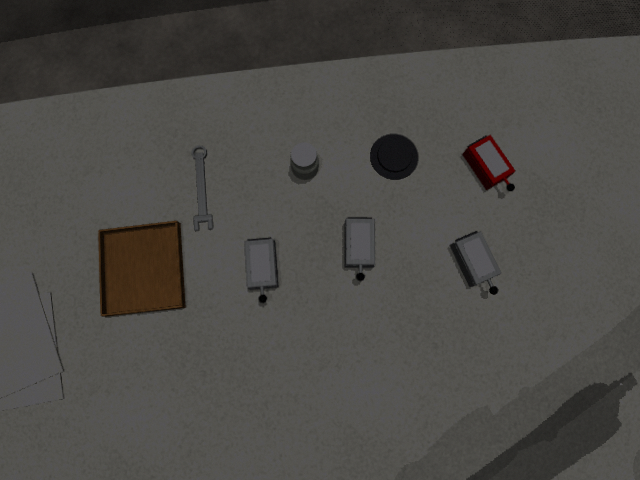

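View pics/scene0.png

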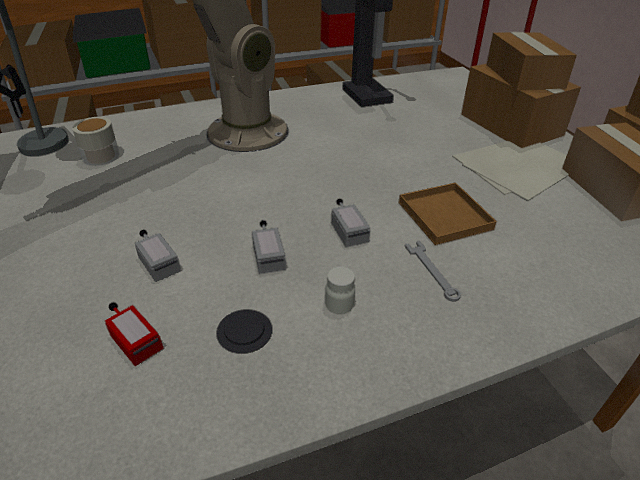

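The top view shows three grey cases at (261,263), (360,243) and (476,260), with their knobs toward the robot at (263,298), (360,276) and (493,290). The look-alike is the red case at (490,162), which I'll leave alone. The tray is at (142,270), the jar at (304,160), the disc at (394,157) and the wrench at (202,190). I'll measure the grey cases and take one close crop.

```bash
python3 - <<'E'
from h import *
d=np.load("top0.npy"); im=cv2.imread("pics/top0.png")
for n,(u,v),k in (("L",(261,263),(263,298)),("M",(360,243),(360,276)),("R",(476,260),(493,290))):
    m=np.zeros(d.shape,bool); m[v-50:v+50,u-45:u+45]=True
    P=cloud("top",m,d); t=P[(P[:,2]>.036)&(P[:,2]<.055)]
    c=np.median(t[:,:2],0); t=t[np.linalg.norm(t[:,:2]-c,axis=1)<.06]
    # knob: narrow part; body rect from morphological-ish filter
    kn=world("top",[k],[d[k[1],k[0]]])[0]
    a=c-kn[:2]; a/=np.linalg.norm(a); s=(t[:,:2]-kn[:2])@a; b=t[s>.018]
    r=cv2.minAreaRect(b[:,:2].astype(np.float32)*1000)
    print(n,"top z",np.round(np.median(b[:,2]),4),"rect",np.round(r[0],1),np.round(r[1],1),round(r[2],1),"knob",np.round(kn,4),"yaw knob->c",np.degrees(np.arctan2(a[1],a[0])).round(1))
m=np.zeros(d.shape,bool); m[230:310,105:180]=True
P=cloud("top",m,d); w=P[P[:,2]>.015]; print("tray",(w.min(0)+w.max(0))/2,w.max(0)-w.min(0))
cv2.imwrite("pics/crop0.png",cv2.convertScaleAbs(cv2.resize(im[200:320,220:520],None,fx=2.6,fy=2.6,interpolation=cv2.INTER_CUBIC),alpha=1.7))
E
```

```text
L top z 0.042 rect [541.5  92.1] [55.9 94.1] 88.6 knob [0.4754 0.0913 0.0459] yaw knob->c 1.0
M top z 0.0421 rect [559.1 -99.5] [55.3 90.6] 82.5 knob [ 0.4946 -0.0909  0.0473] yaw knob->c -6.8
R top z 0.0423 rect [ 502.3 -318.3] [93.7 56.1] 17.3 knob [ 0.4388 -0.3344  0.0445] yaw knob->c 14.4
tray [0.56135565 0.32180169 0.02196377] [0.16730876 0.14668298 0.01376482]
```

View pics/crop0.png

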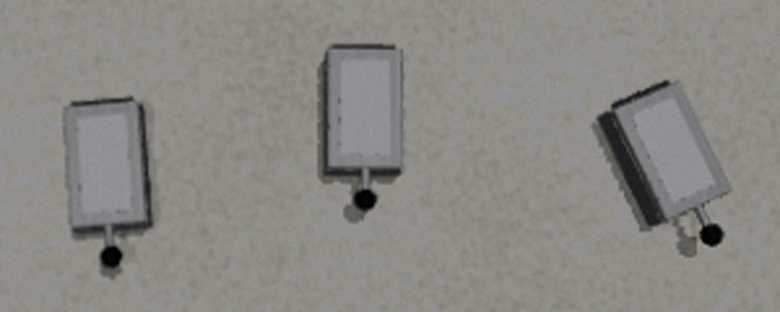

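The crop confirms three plain steel-grey cases, each with a knob toward the robot. I'll take the right one first, then the middle, then the left. The plan is to grip the knob, swing the lid past 1.65 rad and let go: a free lid falls on to its stop, and a stiff one springs back and stands at about 1 rad.

```bash
cat >> h.py <<'E'
def go(p,yaw,P0=None,R0=None):
    """shift (cm, tool axes) and az (deg) from the present pose to TCP p, tool down, tool x at yaw deg"""
    s=get_obs(); P0=s["tool_pos"] if P0 is None else P0; R0=R.from_rotvec(s["ee_rot"]) if R0 is None else R0
    y=np.radians(yaw); T=R.from_matrix(np.array([[np.cos(y),np.sin(y),0],[np.sin(y),-np.cos(y),0],[0,0,-1]]))
    print("xyz cm",np.round(R0.inv().apply(np.array(p)-P0)*100,2),"turn deg",np.round((R0.inv()*T).as_rotvec(degrees=True),1)); return np.array(p),T
E
python3 - <<'E'
from h import *
a=go((.4365,-.3355,.16),15.5)
b=go((.5605-.0675,-.0912,.16),-7,*a)
E
```

```text
xyz cm [ 27.24 -14.65  14.38] turn deg [-0.  -0.   7.3]
xyz cm [ 11.97 -22.03   0.  ] turn deg [ 0.   0.  22.5]
```

>>> arm_command --targets '[{"x":5.4,"y":-2.9,"z":2.9,"az":7.3,"jaw":4.5},{"x":10.9,"y":-5.9,"z":5.8,"az":7.3,"jaw":4.5},{"x":16.3,"y":-8.8,"z":8.6,"az":7.3,"jaw":4.5},{"x":21.8,"y":-11.7,"z":11.5,"az":7.3,"jaw":4.5},{"x":27.2,"y":-14.6,"z":14.4,"az":7.3,"jaw":4.5}]' --newtons 20

```text
invalid input
```

>>> arm_command --targets '[{"x":0,"y":0,"z":0,"jaw":4.5},{"x":0,"y":0,"z":0,"jaw":4.5}]'

```text
invalid input
```

```bash
python3 - <<'E'
from h import *
im,d=get_image("scene"); cv2.imwrite("pics/s1.png",cv2.resize(im[130:330,80:330],None,fx=2.6,fy=2.6))
go((.4365,-.3355,.10),15.5); print(get_obs()["width"],get_obs()["contact_force"])
E
```

```text
xyz cm [ 27.24 -14.65  20.39] turn deg [-0.  -0.   7.3]
0.0852226308127131 [ 0.36407138  0.04204582 -0.55058194]
```

View pics/s1.png

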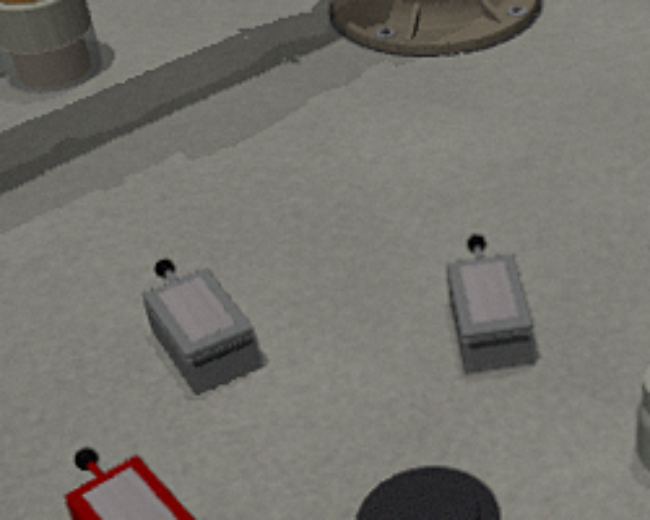

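Both moves were refused, so the arm hasn't moved; the picture only shows the shut right and middle cases. I'll send every key in each row.

>>> arm_command --targets '[{"x":5.4,"y":-2.9,"z":2.9,"ax":0,"ay":0,"az":7.3,"jaw":4.5},{"x":10.9,"y":-5.9,"z":5.8,"ax":0,"ay":0,"az":7.3,"jaw":4.5},{"x":16.3,"y":-8.8,"z":8.6,"ax":0,"ay":0,"az":7.3,"jaw":4.5},{"x":21.8,"y":-11.7,"z":11.5,"ax":0,"ay":0,"az":7.3,"jaw":4.5},{"x":27.2,"y":-14.6,"z":14.4,"ax":0,"ay":0,"az":7.3,"jaw":4.5}]' --newtons 20

```text
time_s: 1.08
tool_pos: [0.4213, -0.3545, 0.1715]
ee_rot: [3.112, 0.423, 0.001]
contact_force: [1.5, -0.3, 0.2]
width: 0.045
grasp_force: 0.0
```

>>> arm_command --targets '[{"x":0,"y":0,"z":0,"ax":0,"ay":0,"az":0,"jaw":4.5},{"x":0,"y":0,"z":0,"ax":0,"ay":0,"az":0,"jaw":4.5}]'

```text
time_s: 1.32
tool_pos: [0.4202, -0.3563, 0.172]
ee_rot: [3.112, 0.424, -0.0]
contact_force: [-0.6, -0.7, 0.4]
width: 0.0449
grasp_force: 0.0
```

```bash
python3 - <<'E'
from h import *
im,d=get_image("scene"); cv2.imwrite("pics/s2.png",cv2.resize(im[130:330,80:330],None,fx=2.6,fy=2.6))
go((.4365,-.3355,.10),15.5); s=get_obs(); print(s["tool_pos"],s["width"],s["contact_force"])
# expected pixel of the grasp point vs the knob
print(pix("scene",[[.4385,-.336,.038]]), (pix("scene",[[.4385,-.336,.038]])-[80,130])*2.6)
E
```

```text
xyz cm [ 2.2  -1.66  7.24] turn deg [ 0.1  0.  -0.1]
[ 0.41973004 -0.35723797  0.17238549] 0.04485135141265196 [-1.00848413 -0.57342268 -0.19937986]
[[142.94653851 233.61295815]] [[163.66100011 269.39369118]]
```

View pics/s2.png

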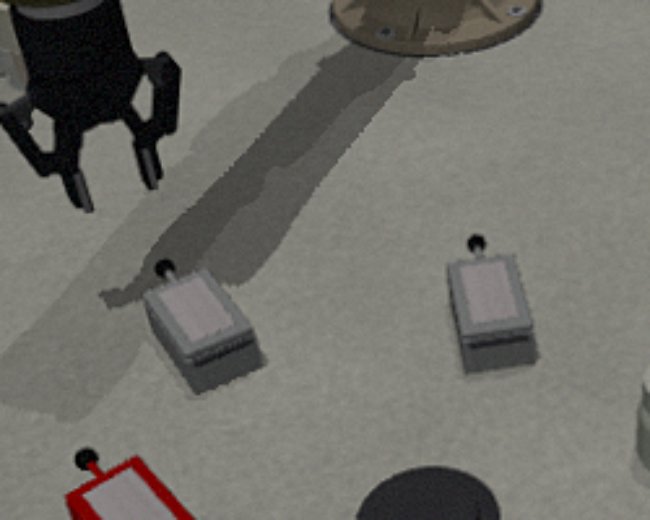

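The knob sits at crop (164,269), exactly where predicted, and the fingers stop short of it at about (115,195). I'll descend and grip.

>>> arm_command --targets '[{"x":2.2,"y":-1.65,"z":1.2,"ax":0,"ay":0,"az":0,"jaw":4.5},{"x":2.2,"y":-1.65,"z":5,"ax":0,"ay":0,"az":0,"jaw":4.5},{"x":2.2,"y":-1.65,"z":7.2,"ax":0,"ay":0,"az":0,"jaw":4.5},{"x":2.2,"y":-1.65,"z":7.2,"ax":0,"ay":0,"az":0,"jaw":1.2},{"x":2.2,"y":-1.65,"z":7.2,"ax":0,"ay":0,"az":0,"jaw":1.2}]' --newtons 20

```text
time_s: 2.0
tool_pos: [0.4369, -0.3357, 0.1012]
ee_rot: [3.112, 0.42, 0.001]
contact_force: [-3.3, -1.4, 0.2]
width: 0.0138
grasp_force: 19.5
```

>>> arm_command --targets '[{"x":0,"y":0,"z":0,"ax":0,"ay":0,"az":0,"jaw":1.2},{"x":0,"y":0,"z":0,"ax":0,"ay":0,"az":0,"jaw":1.2}]'

```text
time_s: 2.25
tool_pos: [0.437, -0.3351, 0.1008]
ee_rot: [3.112, 0.422, 0.001]
contact_force: [-1.8, -2.5, -0.6]
width: 0.014
grasp_force: 19.5
```

>>> arm_command --targets '[{"x":0.2,"y":0,"z":-1.9,"ax":0,"ay":0,"az":0,"jaw":1.2},{"x":0.8,"y":0,"z":-3.8,"ax":0,"ay":0,"az":0,"jaw":1.2},{"x":1.7,"y":0,"z":-5.5,"ax":0,"ay":0,"az":0,"jaw":1.2},{"x":2.9,"y":0,"z":-7.1,"ax":0,"ay":0,"az":0,"jaw":1.2},{"x":4.3,"y":0,"z":-8.4,"ax":0,"ay":0,"az":0,"jaw":1.2}]'

```text
time_s: 2.88
tool_pos: [0.4793, -0.3225, 0.1852]
ee_rot: [3.112, 0.424, 0.002]
contact_force: [0.8, -1.0, -1.9]
width: 0.0142
grasp_force: 19.5
```

Low forces and still gripped, so I'll carry on past the top.

>>> arm_command --targets '[{"x":1.6,"y":0,"z":-1.1,"ax":0,"ay":0,"az":0,"jaw":1.2},{"x":3.4,"y":0,"z":-1.8,"ax":0,"ay":0,"az":0,"jaw":1.2},{"x":5.3,"y":0,"z":-2.3,"ax":0,"ay":0,"az":0,"jaw":1.2},{"x":7.3,"y":0,"z":-2.4,"ax":0,"ay":0,"az":0,"jaw":1.2},{"x":9.8,"y":0,"z":-2.0,"ax":0,"ay":0,"az":0,"jaw":1.2}]'

```text
time_s: 3.5
tool_pos: [0.5744, -0.297, 0.2059]
ee_rot: [3.111, 0.422, 0.005]
contact_force: [0.0, -1.2, 0.4]
width: 0.0137
grasp_force: 20.0
```

>>> arm_command --targets '[{"x":0,"y":0,"z":0,"ax":0,"ay":0,"az":0,"jaw":1.2},{"x":0,"y":0,"z":0,"ax":0,"ay":0,"az":0,"jaw":4.5},{"x":0,"y":0,"z":0,"ax":0,"ay":0,"az":0,"jaw":4.5},{"x":0,"y":0,"z":-4,"ax":0,"ay":0,"az":0,"jaw":4.5},{"x":0,"y":0,"z":-7,"ax":0,"ay":0,"az":0,"jaw":4.5}]'

```text
time_s: 4.12
tool_pos: [0.5724, -0.2967, 0.275]
ee_rot: [-3.113, -0.423, 0.0]
contact_force: [0.1, -0.5, 0.7]
width: 0.0449
grasp_force: 0.0
```

```bash
cat >> h.py <<'E'
def knob(cam,near,box=60):
    """black ball near an expected pixel region: list of finds + depth position"""
    im,d=get_image(cam)
    for r in find_in(cam,"lid_a_knob"):
        x,y=np.round(r["xy"]).astype(int); w=world(cam,[[x,y]],[d[y,x]])[0]
        print(cam,"knob",(x,y),round(r["conf"],2),np.round(w,3))
    return im,d
E
python3 - <<'E'
from h import *
im,d=knob("scene",0); cv2.imwrite("pics/s3.png",cv2.resize(im[130:330,80:330],None,fx=2.6,fy=2.6))
b=go((.493,-.0912,.16),-7); s=get_obs(); print(s["tool_pos"],s["width"],s["contact_force"])
E
```

```text
scene knob (np.int64(130), np.int64(325)) 0.95 [ 0.691 -0.381  0.043]
scene knob (np.int64(268), np.int64(243)) 0.66 [ 0.566 -0.099  0.044]
xyz cm [ -2.35 -22.06  11.72] turn deg [ 0.2 -0.3 22.5]
[ 0.57373598 -0.29725973  0.27826739] 0.044607436447226756 [-0.23091447 -0.07329783  0.85477906]
```

View pics/s3.png

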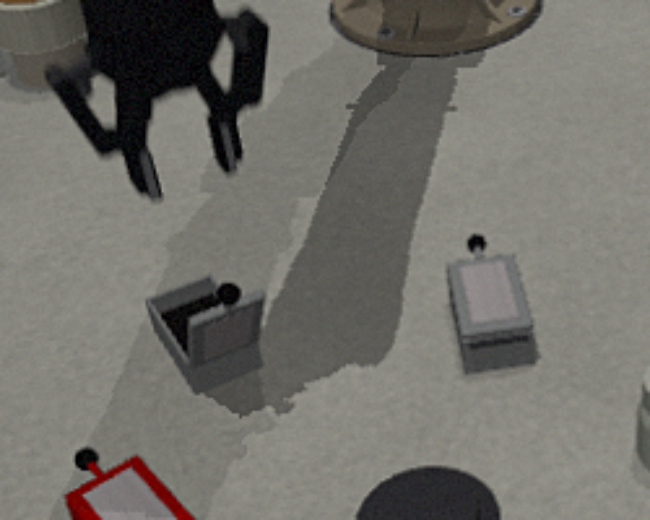

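The right-hand lid stands wide open, leaning back with its knob at crop (228,293), so that case is good. I'll check the angle while going to the middle case.

>>> arm_command --targets '[{"x":-0.5,"y":-4.4,"z":2.3,"ax":0,"ay":0,"az":7,"jaw":4.5},{"x":-0.9,"y":-8.8,"z":4.6,"ax":0,"ay":0,"az":14,"jaw":4.5},{"x":-1.4,"y":-13.2,"z":7,"ax":0,"ay":0,"az":22.5,"jaw":4.5},{"x":-1.9,"y":-17.6,"z":9.3,"ax":0,"ay":0,"az":22.5,"jaw":4.5},{"x":-2.35,"y":-22.05,"z":11.7,"ax":0,"ay":0,"az":22.5,"jaw":4.5}]'

```text
time_s: 4.85
tool_pos: [0.4899, -0.0892, 0.1557]
ee_rot: [-3.136, 0.193, 0.001]
contact_force: [0.6, 0.3, -0.4]
width: 0.0449
grasp_force: 0.0
```

>>> arm_command --targets '[{"x":0,"y":0,"z":0,"ax":0,"ay":0,"az":0,"jaw":4.5}]'

```text
time_s: 4.97
tool_pos: [0.4885, -0.0866, 0.1544]
ee_rot: [-3.135, 0.184, 0.009]
contact_force: [-0.2, -0.9, 0.3]
width: 0.0449
grasp_force: 0.0
```

```bash
cat >> h.py <<'E'
def kn(c,yaw,th):
    y=np.radians(yaw); a=th+.0335; r=-.11206*np.cos(a)+.045
    return np.array([c[0]+r*np.cos(y),c[1]+r*np.sin(y),.0345+.11206*np.sin(a)])
E
python3 - <<'E'
from h import *
b=go((.493,-.0912,.10),-7)
im,d=knob("scene",0); cv2.imwrite("pics/t.png",im)
for t in (1.6,1.7,1.8,1.9,2.0,2.1): print(t,np.round(pix("scene",kn((.5025,-.3180),15.5,t)),1),np.round(kn((.5025,-.3180),15.5,t),3))
# dark ball blob near
g=im[225:260,150:190].max(2)<35; v,u=np.nonzero(g); print("dark",len(u),150+u.mean(),225+v.mean())
E
```

```text
xyz cm [0.53 0.41 5.44] turn deg [-0.1  0.3  0.3]
scene knob (np.int64(133), np.int64(328)) 0.82 [ 0.7   -0.377  0.043]
scene knob (np.int64(266), np.int64(242)) 0.63 [ 0.56  -0.102  0.043]
scene knob (np.int64(245), np.int64(333)) 0.55 [ 0.749 -0.197  0.012]
1.6 [[154.  220.6]] [ 0.553 -0.304  0.146]
1.7 [[156.4 224.2]] [ 0.563 -0.301  0.145]
1.8 [[159.  228.3]] [ 0.574 -0.298  0.143]
1.9 [[161.7 232.9]] [ 0.584 -0.295  0.139]
2.0 [[164.5 237.9]] [ 0.594 -0.293  0.135]
2.1 [[167.2 243.1]] [ 0.603 -0.29   0.129]
dark 141 159.96453900709218 246.2695035460993
```

The knob at (168,243) matches 2.1 rad, so the right-hand case is good. Now the middle case.

>>> arm_command --targets '[{"x":0.5,"y":0.4,"z":3,"ax":0,"ay":0,"az":0,"jaw":4.5},{"x":0.5,"y":0.4,"z":5.4,"ax":0,"ay":0,"az":0,"jaw":4.5},{"x":0.5,"y":0.4,"z":5.4,"ax":0,"ay":0,"az":0,"jaw":4.5},{"x":0.5,"y":0.4,"z":5.4,"ax":0,"ay":0,"az":0,"jaw":1.2},{"x":0.5,"y":0.4,"z":5.4,"ax":0,"ay":0,"az":0,"jaw":1.2}]' --newtons 20

```text
time_s: 5.7
tool_pos: [0.4967, -0.0951, 0.1042]
ee_rot: [3.136, -0.192, 0.003]
contact_force: [0.0, -1.2, 2.3]
width: 0.0137
grasp_force: 19.5
```

>>> arm_command --targets '[{"x":0,"y":0,"z":0,"ax":0,"ay":0,"az":0,"jaw":1.2},{"x":0,"y":0,"z":0,"ax":0,"ay":0,"az":0,"jaw":1.2}]'

```text
time_s: 5.95
tool_pos: [0.4967, -0.0951, 0.1039]
ee_rot: [3.135, -0.192, 0.003]
contact_force: [0.3, -1.0, 5.3]
width: 0.0136
grasp_force: 19.6
```

>>> arm_command --targets '[{"x":0.2,"y":0,"z":-1.9,"ax":0,"ay":0,"az":0,"jaw":1.2},{"x":0.8,"y":0,"z":-3.8,"ax":0,"ay":0,"az":0,"jaw":1.2},{"x":1.7,"y":0,"z":-5.5,"ax":0,"ay":0,"az":0,"jaw":1.2},{"x":2.9,"y":0,"z":-7.1,"ax":0,"ay":0,"az":0,"jaw":1.2},{"x":4.3,"y":0,"z":-8.4,"ax":0,"ay":0,"az":0,"jaw":1.2}]'

```text
time_s: 6.58
tool_pos: [0.5386, -0.0998, 0.1873]
ee_rot: [-3.135, 0.191, 0.001]
contact_force: [1.2, 1.1, -1.5]
width: 0.0139
grasp_force: 19.5
```

>>> arm_command --targets '[{"x":1.6,"y":0,"z":-1.1,"ax":0,"ay":0,"az":0,"jaw":1.2},{"x":3.4,"y":0,"z":-1.8,"ax":0,"ay":0,"az":0,"jaw":1.2},{"x":5.3,"y":0,"z":-2.3,"ax":0,"ay":0,"az":0,"jaw":1.2},{"x":7.3,"y":0,"z":-2.4,"ax":0,"ay":0,"az":0,"jaw":1.2},{"x":9.8,"y":0,"z":-2.0,"ax":0,"ay":0,"az":0,"jaw":1.2}]'

```text
time_s: 7.2
tool_pos: [0.6368, -0.1117, 0.2078]
ee_rot: [-3.135, 0.191, -0.002]
contact_force: [-0.3, 0.5, 0.5]
width: 0.0123
grasp_force: 0.0
```

>>> arm_command --targets '[{"x":0,"y":0,"z":0,"ax":0,"ay":0,"az":0,"jaw":1.2},{"x":0,"y":0,"z":0,"ax":0,"ay":0,"az":0,"jaw":4.5},{"x":0,"y":0,"z":0,"ax":0,"ay":0,"az":0,"jaw":4.5},{"x":0,"y":0,"z":-4,"ax":0,"ay":0,"az":0,"jaw":4.5},{"x":0,"y":0,"z":-7,"ax":0,"ay":0,"az":0,"jaw":4.5}]'

```text
time_s: 7.82
tool_pos: [0.6355, -0.1121, 0.2786]
ee_rot: [3.136, -0.192, 0.001]
contact_force: [0.6, -0.1, -0.1]
width: 0.0451
grasp_force: 0.0
```

```bash
python3 - <<'E'
from h import *
im,d=knob("scene",0); cv2.imwrite("pics/s4.png",cv2.resize(im[130:330,180:430],None,fx=2.6,fy=2.6))
go((.4745,.0920,.16),-.5); s=get_obs(); print(s["tool_pos"],s["width"],s["contact_force"])
for t in (0.9,1.0,1.7,2.1): print(t,np.round((pix("scene",kn((.5595,-.0995),-7.3,t))-[180,130])*2.6,0))
E
```

```text
scene knob (np.int64(133), np.int64(326)) 0.7 [ 0.695 -0.377  0.043]
scene knob (np.int64(274), np.int64(251)) 0.69 [ 0.644 -0.108  0.089]
xyz cm [-18.7  -18.29  12.04] turn deg [ 0.  -0.4 -6.5]
[ 0.63685772 -0.11223282  0.28179105] 0.04512956208920161 [ 4.87003218e-01 -1.76252870e-04  3.06218569e-01]
0.9 [[216. 190.]]
1.0 [[217. 190.]]
1.7 [[232. 235.]]
2.1 [[243. 290.]]
```

View pics/s4.png

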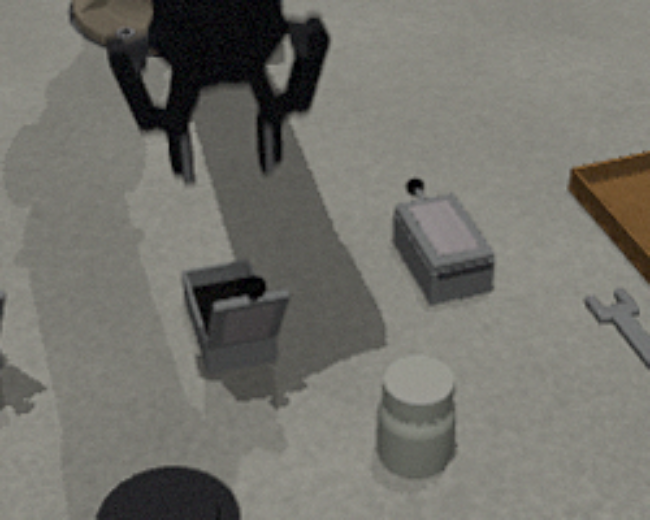

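The middle lid is wide open too: its knob is at crop (257,287), near the 2.1 rad prediction, so that case is good. Next is the left case, let go at about 40 degrees.

>>> arm_command --targets '[{"x":-3.7,"y":-3.7,"z":1,"ax":0,"ay":0,"az":-6.5,"jaw":4.5},{"x":-7.5,"y":-7.3,"z":3,"ax":0,"ay":0,"az":-6.5,"jaw":4.5},{"x":-11.2,"y":-11,"z":6,"ax":0,"ay":0,"az":-6.5,"jaw":4.5},{"x":-15,"y":-14.6,"z":9,"ax":0,"ay":0,"az":-6.5,"jaw":4.5},{"x":-18.7,"y":-18.3,"z":12,"ax":0,"ay":0,"az":-6.5,"jaw":4.5}]'

```text
time_s: 8.55
tool_pos: [0.4706, 0.0932, 0.1559]
ee_rot: [3.141, -0.014, 0.0]
contact_force: [0.7, 0.4, -0.2]
width: 0.0454
grasp_force: 0.0
```

>>> arm_command --targets '[{"x":0,"y":0,"z":0,"ax":0,"ay":0,"az":0,"jaw":4.5},{"x":0,"y":0,"z":0,"ax":0,"ay":0,"az":0,"jaw":4.5},{"x":0,"y":0,"z":0,"ax":0,"ay":0,"az":0,"jaw":4.5}]'

```text
time_s: 8.93
tool_pos: [0.4736, 0.0913, 0.1576]
ee_rot: [-3.142, 0.017, -0.003]
contact_force: [-0.1, -0.1, -0.0]
width: 0.0449
grasp_force: 0.0
```

```bash
python3 - <<'E'
from h import *
go((.4745,.0920,.10),-.5); s=get_obs(); print(s["tool_pos"],s["qd"].round(3))
E
```

```text
xyz cm [ 0.08 -0.07  5.76] turn deg [-0.  -0.1 -0.1]
[0.47359146 0.0912596  0.15756791] [ 0.004  0.003 -0.002 -0.     0.     0.    -0.001]
```

>>> arm_command --targets '[{"x":0,"y":0,"z":3,"ax":0,"ay":0,"az":0,"jaw":4.5},{"x":0,"y":0,"z":5.8,"ax":0,"ay":0,"az":0,"jaw":4.5},{"x":0,"y":0,"z":5.8,"ax":0,"ay":0,"az":0,"jaw":4.5},{"x":0,"y":0,"z":5.8,"ax":0,"ay":0,"az":0,"jaw":1.2},{"x":0,"y":0,"z":5.8,"ax":0,"ay":0,"az":0,"jaw":1.2}]' --newtons 20

```text
time_s: 9.55
tool_pos: [0.4736, 0.0925, 0.1003]
ee_rot: [-3.141, 0.014, -0.004]
contact_force: [-0.2, -0.6, 2.9]
width: 0.0136
grasp_force: 19.5
```

>>> arm_command --targets '[{"x":0,"y":0,"z":0,"ax":0,"ay":0,"az":0,"jaw":1.2},{"x":0.2,"y":0,"z":-1.9,"ax":0,"ay":0,"az":0,"jaw":1.2},{"x":0.8,"y":0,"z":-3.8,"ax":0,"ay":0,"az":0,"jaw":1.2},{"x":1.7,"y":0,"z":-5.5,"ax":0,"ay":0,"az":0,"jaw":1.2},{"x":2.9,"y":0,"z":-7.1,"ax":0,"ay":0,"az":0,"jaw":1.2}]'

```text
time_s: 10.18
tool_pos: [0.5015, 0.0922, 0.1708]
ee_rot: [-3.142, 0.013, 0.0]
contact_force: [1.9, 0.6, -2.2]
width: 0.0138
grasp_force: 19.5
```

>>> arm_command --targets '[{"x":0,"y":0,"z":0,"ax":0,"ay":0,"az":0,"jaw":1.2},{"x":0,"y":0,"z":0,"ax":0,"ay":0,"az":0,"jaw":4.5},{"x":0,"y":0,"z":0,"ax":0,"ay":0,"az":0,"jaw":4.5},{"x":0,"y":0,"z":0,"ax":0,"ay":0,"az":0,"jaw":4.5},{"x":0,"y":0,"z":0,"ax":0,"ay":0,"az":0,"jaw":4.5}]'

```text
time_s: 10.8
tool_pos: [0.5015, 0.0921, 0.1698]
ee_rot: [-3.142, 0.014, 0.0]
contact_force: [0.3, -0.4, 0.5]
width: 0.0455
grasp_force: 0.0
```

```bash
python3 - <<'E'
from h import *
im,d=knob("scene",0); cv2.imwrite("pics/s5.png",cv2.resize(im[130:330,200:450],None,fx=2.6,fy=2.6))
s=get_obs(); print(s["tool_pos"],s["width"],s["contact_force"])
for t in (0,0.6,0.7,0.8): print(t,np.round((pix("scene",kn((.5425,.0920),-.5,t))-[200,130])*2.6,0))
E
```

```text
scene knob (np.int64(274), np.int64(250)) 0.66 [ 0.647 -0.109  0.095]
scene knob (np.int64(130), np.int64(328)) 0.61 [ 0.7   -0.382  0.045]
[0.50153326 0.09207429 0.16983865] 0.044844266179020764 [-0.30335426 -0.83327092  1.08350001]
0 [[359. 188.]]
0.6 [[372. 141.]]
0.7 [[375. 137.]]
0.8 [[380. 134.]]
```

View pics/s5.png

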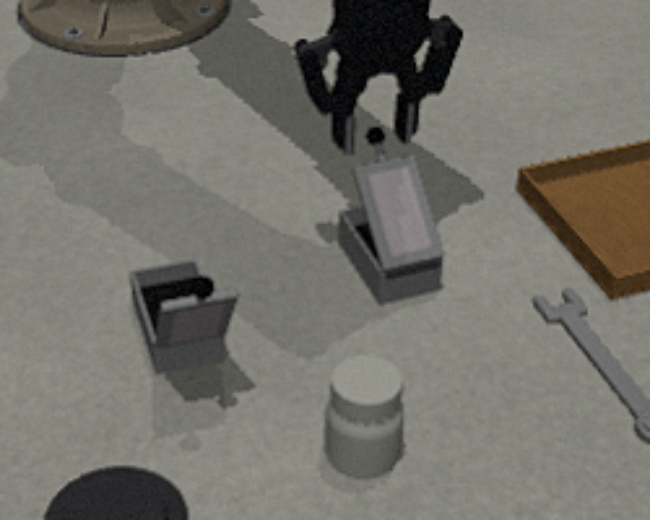

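The left case is the stiff one: the lid stands untouched at about 0.7 rad with its knob at crop (376,136). I'll re-grip the knob and shut it.

>>> arm_command --targets '[{"x":0,"y":0,"z":0,"ax":0,"ay":0,"az":0,"jaw":1.2},{"x":0,"y":0,"z":0,"ax":0,"ay":0,"az":0,"jaw":1.2},{"x":0,"y":0,"z":0,"ax":0,"ay":0,"az":0,"jaw":1.2},{"x":-1.2,"y":0,"z":1.6,"ax":0,"ay":0,"az":0,"jaw":1.2},{"x":-2.1,"y":0,"z":3.3,"ax":0,"ay":0,"az":0,"jaw":1.2}]' --newtons 20

```text
time_s: 11.52
tool_pos: [0.4807, 0.0923, 0.1369]
ee_rot: [-3.141, 0.014, -0.002]
contact_force: [4.1, -0.9, -0.9]
width: 0.0137
grasp_force: 19.6
```

>>> arm_command --targets '[{"x":-0.6,"y":0,"z":1.9,"ax":0,"ay":0,"az":0,"jaw":1.2},{"x":-0.8,"y":0,"z":3.8,"ax":0,"ay":0,"az":0,"jaw":1.2},{"x":-0.8,"y":0,"z":3.9,"ax":0,"ay":0,"az":0,"jaw":1.2},{"x":-0.8,"y":0,"z":3.9,"ax":0,"ay":0,"az":0,"jaw":1.2},{"x":-0.8,"y":0,"z":3.9,"ax":0,"ay":0,"az":0,"jaw":4.5}]'

```text
time_s: 12.15
tool_pos: [0.473, 0.0923, 0.0985]
ee_rot: [-3.141, 0.014, -0.001]
contact_force: [0.5, -0.6, -0.3]
width: 0.031
grasp_force: 0.0
```

>>> arm_command --targets '[{"x":0,"y":0,"z":0,"ax":0,"ay":0,"az":0,"jaw":4.5},{"x":0,"y":0,"z":0,"ax":0,"ay":0,"az":0,"jaw":4.5},{"x":0,"y":0,"z":-4,"ax":0,"ay":0,"az":0,"jaw":8},{"x":-6,"y":0,"z":-6,"ax":0,"ay":0,"az":0,"jaw":8},{"x":-6,"y":0,"z":-6,"ax":0,"ay":0,"az":0,"jaw":8}]'

```text
time_s: 12.78
tool_pos: [0.4099, 0.0929, 0.159]
ee_rot: [3.14, -0.012, 0.001]
contact_force: [0.5, -0.5, 0.2]
width: 0.0797
grasp_force: 0.0
```

```bash
python3 - <<'E'
from h import *
im,d=get_image("top")
im[...]=cv2.convertScaleAbs(im,alpha=1.7); cv2.imwrite("pics/t6.png",cv2.resize(im[190:330,90:420],None,fx=2.4,fy=2.4))
m=np.zeros(d.shape,bool); m[220:305,240:285]=True
P=cloud("top",m,d); t=P[(P[:,2]>.034)&(P[:,2]<.056)]
b=t[t[:,0]>.492]; r=cv2.minAreaRect(b[:,:2].astype(np.float32)*1000); print(np.round(r[0],1),np.round(r[1],1),r[2])
for x in (.50,.52,.54,.56,.58): q=b[abs(b[:,0]-x)<.006]; print(x,len(q),q[:,2].mean().round(4),q[:,1].min().round(4),q[:,1].max().round(4))
s=get_obs(); print(s["tool_pos"],s["width"],s["contact_force"])
E
```

```text
[540.6  91.2] [55.8 96.4] 89.71822357177734
0.5 141 0.0418 0.0637 0.1079
0.52 190 0.0428 0.0634 0.1177
0.54 192 0.0423 0.0633 0.1181
0.56 185 0.0423 0.0634 0.1183
0.58 162 0.0416 0.0632 0.1187
[0.41164322 0.09284    0.15884471] 0.08036333550485053 [ 0.10871056  0.02683306 -0.49749605]
```

View pics/t6.png

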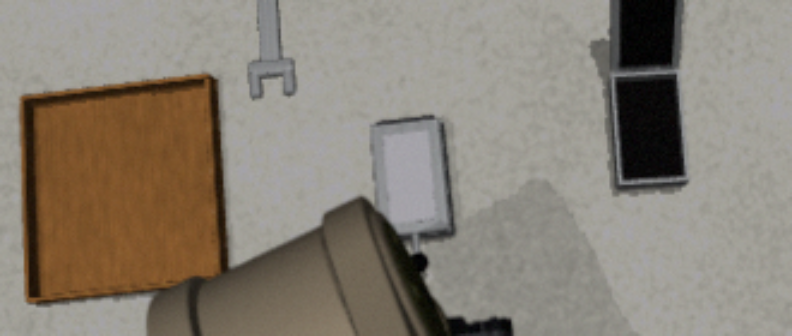

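The lid is shut (top flat at z ≈ 0.042). The case stands at crop (412,178), the tray at (122,190), and the middle case is open at (648,128). Next I measure the tray and grasp the case by its sides.

```bash
python3 - <<'E'
from h import *
d=np.load("top0.npy"); m=np.zeros(d.shape,bool); m[212:325,90:195]=True
P=cloud("top",m,d); w=P[(P[:,2]>.015)&(P[:,2]<.035)]; print("tray",(w.min(0)+w.max(0))/2,w.max(0)-w.min(0))
c=(w.min(0)+w.max(0))[:2]/2
go((.5425,.0910,.15),-.5); go((.5425,.0910,.074),-.5)
print(get_obs()["joint_positions"].round(2))
E
```

```text
tray [0.56293827 0.32832719 0.02195453] [0.17146094 0.16167653 0.01378332]
xyz cm [13.08  0.08  0.91] turn deg [ 0.  -0.1  0. ]
xyz cm [13.07  0.07  8.51] turn deg [ 0.  -0.1  0. ]
[ 0.04  0.1  -0.35  2.07  0.04  0.97 -1.92]
```

>>> arm_command --targets '[{"x":4.5,"y":0.1,"z":0.5,"ax":0,"ay":0,"az":0,"jaw":8.2},{"x":9,"y":0.1,"z":0.9,"ax":0,"ay":0,"az":0,"jaw":8.2},{"x":13.1,"y":0.1,"z":1,"ax":0,"ay":0,"az":0,"jaw":8.2},{"x":13.1,"y":0.1,"z":1,"ax":0,"ay":0,"az":0,"jaw":8.2},{"x":13.1,"y":0.1,"z":1,"ax":0,"ay":0,"az":0,"jaw":8.2}]'

```text
time_s: 13.45
tool_pos: [0.5433, 0.0908, 0.1471]
ee_rot: [-3.141, 0.014, 0.002]
contact_force: [0.6, 0.9, 0.1]
width: 0.0818
grasp_force: 0.0
```

>>> arm_command --targets '[{"x":0,"y":0,"z":3,"ax":0,"ay":0,"az":0,"jaw":8.2},{"x":0,"y":0,"z":5,"ax":0,"ay":0,"az":0,"jaw":8.2},{"x":0,"y":0,"z":7,"ax":0,"ay":0,"az":0,"jaw":8.2},{"x":0,"y":0,"z":7.5,"ax":0,"ay":0,"az":0,"jaw":8.2},{"x":0,"y":0,"z":7.5,"ax":0,"ay":0,"az":0,"jaw":8.2}]'

```text
time_s: 14.08
tool_pos: [0.5432, 0.0909, 0.0732]
ee_rot: [-3.142, 0.013, 0.0]
contact_force: [-0.1, 0.2, 1.4]
width: 0.0822
grasp_force: 0.0
```

>>> arm_command --targets '[{"x":0,"y":0,"z":0,"ax":0,"ay":0,"az":0,"jaw":5},{"x":0,"y":0,"z":0,"ax":0,"ay":0,"az":0,"jaw":5},{"x":0,"y":0,"z":0,"ax":0,"ay":0,"az":0,"jaw":5},{"x":0,"y":0,"z":0,"ax":0,"ay":0,"az":0,"jaw":5}]' --newtons 50

```text
time_s: 14.58
tool_pos: [0.5443, 0.0912, 0.0742]
ee_rot: [-3.141, 0.013, -0.003]
contact_force: [-1.5, 1.1, 5.3]
width: 0.0552
grasp_force: 55.3
```

>>> arm_command --targets '[{"x":0,"y":0,"z":-2,"ax":0,"ay":0,"az":0,"jaw":5},{"x":0,"y":0,"z":-4.5,"ax":0,"ay":0,"az":0,"jaw":5},{"x":0,"y":0,"z":-7,"ax":0,"ay":0,"az":0,"jaw":5},{"x":0,"y":0,"z":-7,"ax":0,"ay":0,"az":0,"jaw":5}]'

```text
time_s: 15.08
tool_pos: [0.5444, 0.0909, 0.1444]
ee_rot: [-3.141, 0.014, -0.005]
contact_force: [-0.6, -0.3, -5.5]
width: 0.0554
grasp_force: 55.2
```

>>> arm_command --targets '[{"x":0.3,"y":-4,"z":0,"ax":0,"ay":0,"az":0,"jaw":5},{"x":0.6,"y":-9,"z":0,"ax":0,"ay":0,"az":0,"jaw":5},{"x":1,"y":-14,"z":0,"ax":0,"ay":0,"az":0,"jaw":5},{"x":1.3,"y":-19,"z":0,"ax":0,"ay":0,"az":0,"jaw":5},{"x":1.6,"y":-23.7,"z":0,"ax":0,"ay":0,"az":0,"jaw":5}]'

```text
time_s: 15.7
tool_pos: [0.5608, 0.3288, 0.1406]
ee_rot: [3.14, -0.013, -0.004]
contact_force: [0.9, 0.2, -5.0]
width: 0.0552
grasp_force: 55.1
```

>>> arm_command --targets '[{"x":0,"y":0,"z":0,"ax":0,"ay":0,"az":0,"jaw":5},{"x":0,"y":0,"z":0,"ax":0,"ay":0,"az":0,"jaw":5}]'

```text
time_s: 15.95
tool_pos: [0.5609, 0.327, 0.1408]
ee_rot: [3.14, -0.013, -0.004]
contact_force: [-0.7, -0.0, -5.3]
width: 0.0552
grasp_force: 55.6
```

```bash
python3 - <<'E'
from h import *
go((.563,.328,.079),-.5); s=get_obs(); print(s["tool_pos"],s["width"],s["grasp_force"],s["contact_force"])
E
```

```text
xyz cm [ 0.23 -0.12  6.18] turn deg [0.1 0.1 0. ]
[0.56089084 0.32698656 0.14080802] 0.05522443260950605 55.622899532318115 [-0.71071641 -0.01410156 -5.28763726]
```

Holding 5 N, so the case is in the gripper. I'll lower it slowly.

>>> arm_command --targets '[{"x":0.2,"y":-0.1,"z":2,"ax":0,"ay":0,"az":0,"jaw":5},{"x":0.2,"y":-0.1,"z":4,"ax":0,"ay":0,"az":0,"jaw":5},{"x":0.2,"y":-0.1,"z":5.2,"ax":0,"ay":0,"az":0,"jaw":5},{"x":0.2,"y":-0.1,"z":5.8,"ax":0,"ay":0,"az":0,"jaw":5},{"x":0.2,"y":-0.1,"z":6.1,"ax":0,"ay":0,"az":0,"jaw":5}]'

```text
time_s: 16.58
tool_pos: [0.5637, 0.3286, 0.0817]
ee_rot: [-3.141, 0.014, 0.0]
contact_force: [0.4, 0.3, -4.7]
width: 0.0553
grasp_force: 55.7
```

>>> arm_command --targets '[{"x":0,"y":0,"z":0,"ax":0,"ay":0,"az":0,"jaw":5},{"x":0,"y":0,"z":0,"ax":0,"ay":0,"az":0,"jaw":5}]'

```text
time_s: 16.82
tool_pos: [0.5639, 0.3288, 0.0826]
ee_rot: [-3.141, 0.014, -0.002]
contact_force: [0.4, -0.7, -5.4]
width: 0.0552
grasp_force: 55.7
```

>>> arm_command --targets '[{"x":0,"y":0,"z":0.2,"ax":0,"ay":0,"az":0,"jaw":5},{"x":0,"y":0,"z":0.4,"ax":0,"ay":0,"az":0,"jaw":5},{"x":0,"y":0,"z":0.4,"ax":0,"ay":0,"az":0,"jaw":5}]'

```text
time_s: 17.2
tool_pos: [0.5638, 0.3286, 0.0783]
ee_rot: [-3.141, 0.014, -0.001]
contact_force: [-0.1, -0.9, -1.2]
width: 0.0552
grasp_force: 56.0
```

It's down: the load has come off from -5.4 to -1.2 N. Releasing and retreating.

>>> arm_command --targets '[{"x":0,"y":0,"z":0.1,"ax":0,"ay":0,"az":0,"jaw":7.5},{"x":0,"y":0,"z":0.1,"ax":0,"ay":0,"az":0,"jaw":7.5},{"x":0,"y":0,"z":0.1,"ax":0,"ay":0,"az":0,"jaw":7.5},{"x":0,"y":0,"z":-4,"ax":0,"ay":0,"az":0,"jaw":7.5},{"x":0,"y":0,"z":-9,"ax":0,"ay":0,"az":0,"jaw":7.5}]'

```text
time_s: 17.82
tool_pos: [0.5631, 0.3282, 0.1678]
ee_rot: [3.14, -0.014, -0.004]
contact_force: [1.9, -0.4, 0.3]
width: 0.0749
grasp_force: 0.0
```

>>> arm_command --targets '[{"x":-5,"y":0,"z":-5,"ax":0,"ay":0,"az":0,"jaw":7.5},{"x":-10,"y":2,"z":-8,"ax":0,"ay":0,"az":0,"jaw":7.5},{"x":-10,"y":2,"z":-8,"ax":0,"ay":0,"az":0,"jaw":7.5},{"x":-10,"y":2,"z":-8,"ax":0,"ay":0,"az":0,"jaw":7.5}]'

```text
time_s: 18.32
tool_pos: [0.4638, 0.3093, 0.2485]
ee_rot: [-3.141, 0.014, -0.003]
contact_force: [-0.0, 0.1, 0.5]
width: 0.075
grasp_force: 0.0
```

```bash
python3 - <<'E'
from h import *
im,d=get_image("scene"); cv2.imwrite("pics/s7.png",cv2.resize(im[150:390,80:510],None,fx=1.8,fy=1.8))
for n,u,v in (("tray case",0,0),):
    c=[.563,.328]; print(np.round(pix("scene",kn(c,-.5,0))))
# z-profile of case in tray, scene cloud
P=cloud("scene",np.ones(d.shape,bool),d); b=P[(abs(P[:,0]-.563)<.05)&(abs(P[:,1]-.328)<.04)&(P[:,2]>.03)&(P[:,2]<.07)]
for x in (.53,.55,.57,.59): q=b[abs(b[:,0]-x)<.008]; print(x,q[:,2].mean().round(4),q[:,1].min().round(3),q[:,1].max().round(3))
print(get_obs()["tool_pos"],get_obs()["qd"].round(3))
E
```

```text
[[432. 188.]]
0.53 0.0461 0.299 0.357
0.55 0.0462 0.298 0.354
0.57 0.0455 0.299 0.354
0.59 0.0456 0.299 0.353
[0.46415418 0.30907892 0.24759215] [-0.001  0.031  0.007 -0.007  0.002 -0.002  0.001]
```

View pics/s7.png

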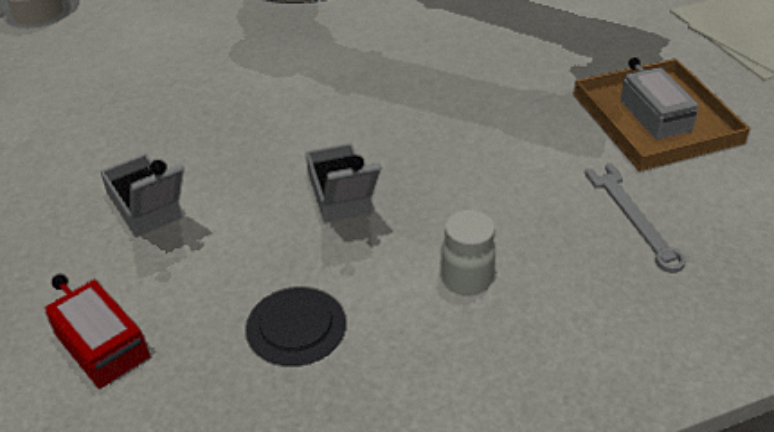

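The shut case stands level in the tray at (660,100), top at z ≈ 0.046. The right case (145,190) and middle case (343,182) are wide open where they stood, nothing else has moved, and the arm is clear.

```bash
python3 -c "
from bench import hand_in; print(hand_in())"
```

```text
the job is handed in; nothing more can be done
None
```

The left case had the stiff hinge and now stands shut and upright in the reject tray; the right and middle cases are good and stand lids wide open in place, and the job is handed in (no verdict was returned).

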